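Reset the microscope lamp and set its dimmer lever

TASK

The microscope lamp unit has cut out. First swing the dimmer lever anticlockwise (to the left, seen facing the panel) to its off stop and press it on against the spring until the stop gives a few degrees (at least 6), which resets the cut-out, but do not ram it to the very end of the spring's travel (about 17 degrees); then swing the lever back until its pointer is in line with the index tab on the dial's rim, and let go. Do not knock over or push away the small things standing round the unit.

Things in the scene. Friction and masses are not known exactly. Their poses are not given: they have to be found in the camera images.
- lamp_unit: (all mm) fixed grey wedge-shaped lamp unit, 187 deep, 206 wide; origin on its underside, x to its back, z up. The panel (200 long, 30 degrees from level) rises from x -109, z 19 to x 64, z 119. A hood plate stands square to the panel on its upper edge, 123 up the slope from the dial's centre, 155 out: it leans over the lever, so a vertical tool does not fit; one square to the panel does
- dial_center (a point): the lever's pivot, on the panel, centre of a flat white dial of radius 74; x points up the slope, y to the left along the panel, z straight out of the panel. Angles round the dial are taken about z from x, positive to the left (anticlockwise seen facing the panel)
- lever_knob (a point): point on the lever's knob, 60 from the pivot, 32 out from the panel; x points along the lever from pivot to pointer, z out of the panel. The lever is a steel bar 11 wide, 8 to 13 out from the panel; its knob is a black round peg of 14 diameter, square to the panel, from 15 to 50 out. It moves with about 2 N and stays where it is left
- off_stop (a joint): give of the sprung off stop, rad: 0 unpressed, negative as the lever presses it, -0.30 at the hard end. It starts to give at about 5 N at the knob, is reset beyond -0.10 (10 N), hard end at 18 N. Where the stop lies differs from unit to unit, +60 to +84 degrees round the dial, and cannot be seen: feel for it. From it the lever swings 129 degrees clockwise
- index_tab (a point): small flat dark index tab on the dial's rim, 80 from the pivot, lying on the panel (3 high); its x points outward along its radius. It cannot be moved by hand
- beaker: clear plastic beaker, 73 wide, 76 high, standing on the table to the right of the unit; origin at its underside, z up
- dropper: small dropper bottle, 29 wide, 96 high, standing to the left of the unit; origin at its underside, z up
- cover_glasses: small clear box, 28 x 28 x 12, on the table in front of the unit; origin at its underside

How it is judged:
On the way:
1. the lever is pressed on against its off stop until the stop gives at least 0.10 rad (value of joint off_stop below -0.1 rad), for 0.2 s.
At the end, for the whole second after the job is handed in: the lever points at the index tab within 0.06 rad (3.4 degrees), let go, and the off stop is not pressed (angle between the x axis of lever_knob and the x axis of index_tab, either way round below 0.06 rad and value of joint off_stop above -0.02 rad); the robot touches nothing.
It fails at once if the off stop is rammed to the end of its spring (more than 0.28 rad) (value of joint off_stop below -0.28 rad).
It fails at once if the beaker is pushed more than 30 mm or tipped (distance of beaker from where it was at the start of the episode above 0.03 m or angle between beaker's own z axis and vertical above 0.4 rad).
It fails at once if the dropper bottle is pushed more than 30 mm or tipped (distance of dropper from where it was at the start of the episode above 0.03 m or angle between dropper's own z axis and vertical above 0.4 rad).
It fails at once if the box of cover glasses is pushed more than 30 mm (distance of cover_glasses from where it was at the start of the episode above 0.03 m).
It also fails if it takes over 64 s, if anything falls off the work surface, if the arm or the gripper's body presses on something with over 40 N, if the wrist force passes 120 N, or if a joint passes its speed limit or range.

ROBOT

A 7-joint arm with a two-finger parallel gripper is mounted at the origin on a cart in front of the work surface, level with it; the furniture and walls round the work are solid. World frame = base frame: x ahead of the robot, y to its left, z up, the work surface at z = 0. Lengths are in m, angles in rad, forces in N, time in s.
With the tool pointing down it reaches from about 0.35 to 0.9 m from the base axis. Payload 19.9 kg.
Tool frame: the origin (TCP) lies at the very end of the fingers, on their centre line; the grasp point (between the pads) lies 19 mm behind it; z points along the fingers, y is the line along which they close (so a half turn about z gives the same grasp; the last joint's range is limited). The gripper opens to 94 mm and grips with 3 to 60 N. Pads are 16 mm wide; open, the fingers measure 119 mm over their backs; the gripper's body (75 mm by 177 mm) begins 78 mm behind the grasp point.
Start: joints at [1.097, 0.417, -0.01, 1.614, 0.005, 1.111, -0.053], TCP at [0.262, -0.567, 0.205] pointing down, gripper open.
Joint ranges: [-2.81, 2.81], [-0.39, 2.02], [-1.27, 1.25], [0.06, 2.57], [-1.19, 4.33], [0.19, 2], [-2.82, 2.82]. Speed limits (rad/s): [1.89, 1.89, 2.39, 2.39, 3.01, 3.01, 3.01].

INTERFACE

Orientations are given as [roll, pitch, yaw] about the fixed x, y, z axes, in that order (R = Rz(yaw) Ry(pitch) Rx(roll)).
In Python, from cell import * gives the robot as it stands.
- The arm moves only by the tool arm_command, never from a script. Its arguments are lists of equal length, an entry for each row: "claw": the opening, from 0 (shut) to 1 (fully open); "linear": the shift along the world's x, y, z as a fraction of full scale, a list of three; "spin": the turn about the world's z as a fraction of full scale. In form: {"claw": [claw, ...], "linear": [[x, y, z], ...], "spin": [spin, ...]}. A call has 1 to 12 rows; each row shifts and turns the commanded pose from where the row before left it; what a row does not reach is not made up. Full scale, the value 1, is 0.12 m for a shift and 360 degrees for a turn. A row lasts 1/8 s, in which the tool goes at most 62.5 mm and 10.7 degrees, less where a joint would pass 70% of its speed; a pose out of reach is approached as far as the arm can. A call with a number of a shift or a turn outside -1 to 1 is refused whole. A call with a gripper value outside its range is refused whole. The fingers move at their own pace and stop on an object; the grip force is fixed at half the most. Time passes only in rows, so rows that do not move let the fingers close. It gives the time, the measured TCP pose, the force, the opening and the grip force at its end, in the units of the state.
- sense(): the state, without advancing time (a new reading comes with each control period).
- grab_frame(name): name is "side" or "top" or "wrist"; returns (picture, depth): 384x512x3 uint8, blue, green, red; 384x512 float32, m along the optical axis (not along the pixel's ray), 0 where there is no reading.
- camera_info(name): a dict with "vertical_fov" (degrees; the focal length in pixels is half the picture's height over the tangent of half this angle, whatever the lens; pixels are square), "cx", "cy" (the principal point, pixels), "world_from_camera" (4x4, takes a point from camera to world coordinates). Camera axes: x right, y up, looking along -z (the intrinsics and any distortion apply to the point x, -y, -z); pixel columns grow to the right and rows downward; lengths in m; the calibration is good to about 2 mm. A picture is of the moment at which its call begins: read the wrist's pose just before it. camera_info takes no time and is no camera call; for the wrist camera it gives the pose at the moment of the call.
- hand_in(): hands the job in; it is judged then, once.
The state is a dict: "t": time; "joints": joint angles; "joint_vel": joint speeds; "joint_torque": joint torques, N m; "ee_pos": TCP position; "eef_rot": TCP orientation; "ft_force": force on the tool from outside, world axes, zero at the start; "wrist_torque": the same for the moment, N m; "opening": finger opening in m; "finger_force": force on a finger pad.
Only numpy, scipy, OpenCV 4.12 (cv2) and the standard library are available. Lean on these libraries where they do the work, as an engineer would, in place of code of your own. Each camera call takes 0.05 s, during which the arm holds its last target. There are 200 camera calls.

## Working session

There is one attempt and no reset: what is moved stays moved. The work goes in short steps, Python scripts to look and compute and a tool call to move; the robot and the scene stay as the last step left them, time stands still between calls to the robot, and variables do not carry over. Pictures are saved under pics/ and viewed, at most 13 in all, crops included, and the job is handed in when it is done.

Besides the shell and the picture viewer there is one more tool, called after "Request:" as name(argument=value, ...) on one line, values as JSON. arm_command: Moves the arm, as the interface text tells. Shift numbers are shares of 0.12 m and turn numbers shares of 360 degrees, none past 1 either way. Its arguments: {"type":"object","properties":{"claw":{"type":"array"},"linear":{"type":"array"},"spin":{"type":"array"}},"required":["claw","linear","spin"]}

```bash
mkdir -p pics; python3 - <<'E'
from cell import *
import cv2,numpy as np
s=sense();print({k:np.round(v,3) for k,v in s.items()})
ims=[]
for n in("side","top"):
    im,d=grab_frame(n);c=camera_info(n);print(n,c)
    cv2.imwrite(f"pics/{n}0.png",im);np.savez(f"{n}0.npz",im=im,d=d,T=np.array(c["world_from_camera"]),i=[c["vertical_fov"],c["cx"],c["cy"]])
E
ls
```

```text
{'t': np.float64(0.0), 'joints': array([ 1.097,  0.418, -0.01 ,  1.614,  0.005,  1.111, -0.053]), 'joint_vel': array([-0.001, -0.   ,  0.   , -0.001, -0.001, -0.   , -0.001]), 'joint_torque': array([ 0.0000e+00, -8.5123e+01,  6.3900e-01, -4.2600e+01, -4.9000e-02,
        1.9000e-02,  0.0000e+00]), 'ee_pos': array([ 0.262, -0.567,  0.205]), 'eef_rot': array([-3.14 ,  0.   ,  0.433]), 'ft_force': array([-0.453, -0.399, -0.614]), 'wrist_torque': array([ 0.038, -0.056, -0.007]), 'finger_force': np.float64(0.0), 'opening': np.float64(0.094)}
side {'vertical_fov': 42.05003749511887, 'cx': 255.77643141903857, 'cy': 189.7661531174501, 'world_from_camera': array([[-0.93372492,  0.18965034, -0.30362891,  0.17028462],
       [-0.35751573, -0.53769799,  0.76358587,  0.66600661],
       [-0.01844633,  0.82153127,  0.56986499,  0.71166095],
       [ 0.        ,  0.        ,  0.        ,  1.        ]])}
top {'vertical_fov': 51.37806836395988, 'cx': 248.8760665722357, 'cy': 183.18530196582165, 'world_from_camera': array([[ 0.0297029 ,  0.9832547 , -0.17979972,  0.32544171],
       [-0.9992768 ,  0.02493786, -0.02870502, -0.17274223],
       [-0.02374052,  0.18052232,  0.98328433,  1.09969554],
       [ 0.        ,  0.        ,  0.        ,  1.        ]])}
pics
side0.npz
top0.npz
```

View pics/top0.png

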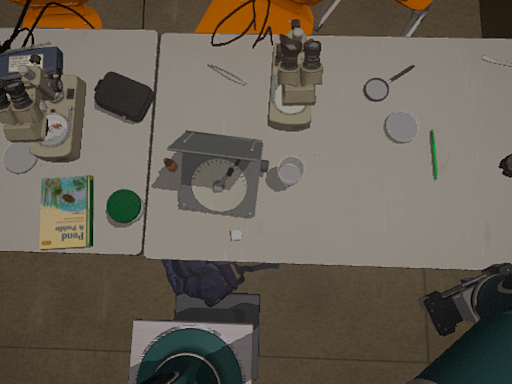

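View pics/side0.png

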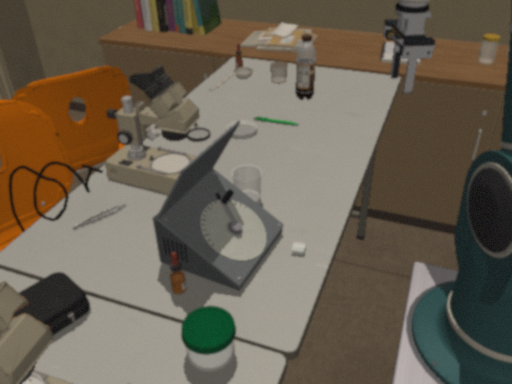

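The top view shows the unit at about (220,180), facing the robot. The lever points up and to the right with its knob near (234,170). The beaker is at (289,170), the dropper at (171,165) and the cover glasses at (236,235). Next I'll get the unit's pose from depth and an enlarged crop.

```bash
cat > h.py <<'E'
import numpy as np,cv2
def load(n):
    z=np.load(n+"0.npz");return z["im"],z["d"],z["T"],z["i"]
def cloud(d,T,i):
    f=d.shape[0]/2/np.tan(np.radians(i[0])/2)
    v,u=np.mgrid[:d.shape[0],:d.shape[1]]
    P=np.stack([(u-i[1])/f*d,-(v-i[2])/f*d,-d],-1)
    return P@T[:3,:3].T+T[:3,3]
def ray(u,v,T,i,h=384):
    f=h/2/np.tan(np.radians(i[0])/2)
    return T[:3,3],T[:3,:3]@np.array([(u-i[1])/f,-(v-i[2])/f,-1])
E
python3 - <<'E'
from h import *
for n,(u0,u1,v0,v1) in(("top",(150,310,120,245)),("side",(140,310,110,300))):
    im,d,T,i=load(n);P=cloud(d,T,i)
    cv2.imwrite(f"pics/{n}c.png",cv2.resize(im[v0:v1,u0:u1],None,fx=5 if n=="top" else 3,fy=5 if n=="top" else 3,interpolation=cv2.INTER_CUBIC))
    # normals from the cloud: panel tilt 30 deg facing robot
    gx=cv2.blur(np.gradient(P,axis=1),(3,3));gy=cv2.blur(np.gradient(P,axis=0),(3,3));N=np.cross(gy,gx);N/=np.linalg.norm(N,axis=2,keepdims=True)+1e-9
    m=(abs(N[...,2]-.866)<.07)&(P[...,2]>.015)&(P[...,2]<.13)
    m[:v0]=0;m[v1:]=0;m[:,:u0]=0;m[:,u1:]=0
    Q=P[m];print(n,len(Q))
    for _ in range(6):
        c=Q.mean(0);w=np.linalg.svd(Q-c,full_matrices=False)[2][2];w*=np.sign(w[2]);r=(Q-c)@w;Q=Q[abs(r)<.004]
    print(len(Q),"n",w.round(4),"c",c.round(4),"tilt",np.degrees(np.arccos(w[2])),"yaw",np.degrees(np.arctan2(-w[1],-w[0])),"rms",r.std())
    g=im.astype(int);white=(g.min(2)>(120 if n=='top' else 110))&(abs((P-c)@w)<.006);white[:v0]=0;white[v1:]=0;white[:,:u0]=0;white[:,u1:]=0
    k=max(cv2.findContours(white.astype(np.uint8),0,1)[0],key=cv2.contourArea)
    hull=cv2.convexHull(k)[:,0];X=[]
    for u,v in hull:
        o,dd=ray(u,v,T,i);X.append(o+dd*((c-o)@w)/(dd@w))
    X=np.array(X);ex=np.array([0,0,1])-w*w[2];ex/=np.linalg.norm(ex);ey=np.cross(w,ex)
    a=np.stack([(X-c)@ex,(X-c)@ey],1).astype(np.float32)
    (cc,r)=cv2.minEnclosingCircle(a);print("dial",(c+cc[0]*ex+cc[1]*ey).round(4),"r",r,len(a),cv2.boundingRect(k))
E
```

```text
top 2249
1218 n [-0.465   0.0289  0.8848] c [ 0.5015 -0.058   0.0573] tilt 27.770867710819818 yaw -3.556531912920428 rms 0.001587829580643141
dial [ 0.5074 -0.0618  0.0606] r 0.07276355475187302 17 (192, 177, 54, 34)
side 4429
694 n [-0.4233 -0.0118  0.9059] c [ 0.5213 -0.0517  0.0684] tilt 25.056507799047107 yaw 1.5932755581383031 rms 0.0013932272045403362
dial [ 0.5111 -0.06    0.0635] r 0.0801377147436142 19 (220, 203, 47, 57)
```

View pics/topc.png

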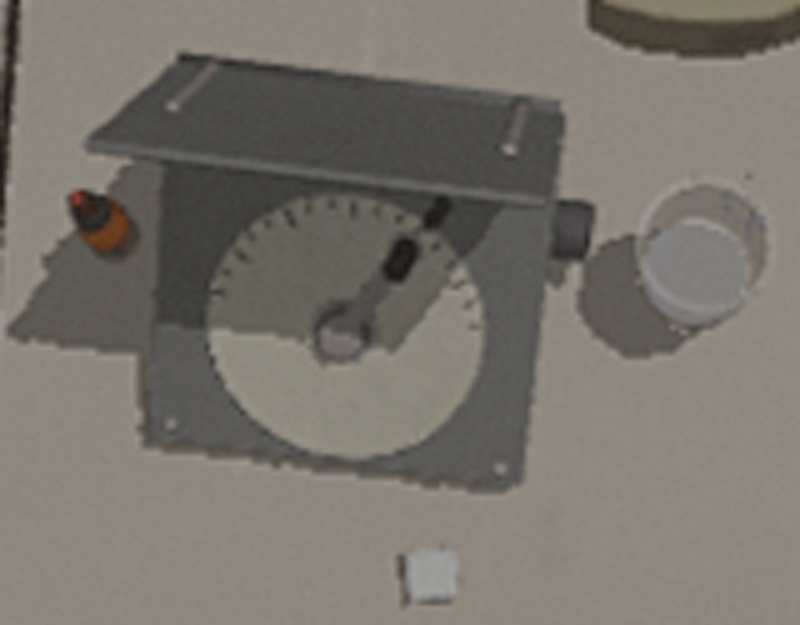

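View pics/sidec.png

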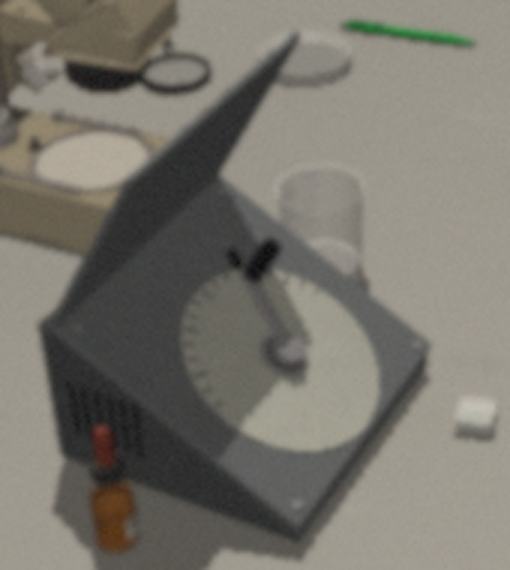

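Top crop: knob top at about (401,255), pivot hub (342,332), and a small dark mark at (437,212), which is either the tab or the pointer. Side crop: knob (264,257), hub (290,350), dark mark (234,258). The panel's front corners and screws are clear in both crops, so I'll triangulate from those.

```bash
cat >> h.py <<'E'
def tri(a,b):
    (_,_,T1,i1),(_,_,T2,i2)=load("top"),load("side")
    o1,d1=ray(150+(a[0]+.5)/5-.5,120+(a[1]+.5)/5-.5,T1,i1);o2,d2=ray(140+(b[0]+.5)/3-.5,110+(b[1]+.5)/3-.5,T2,i2)
    s=np.linalg.lstsq(np.stack([d1,-d2],1),o2-o1,rcond=None)[0]
    p,q=o1+s[0]*d1,o2+s[1]*d2
    return (p+q)/2,np.linalg.norm(p-q)*1e3
E
python3 - <<'E'
from h import *
R={}
for n,a,b in(("screwL",(171,425),(298,503)),("screwR",(501,469),(417,347)),("cornL",(143,447),(297,538)),("cornR",(518,490),(426,352)),("hub",(342,333),(290,351)),("mark",(437,212),(234,258)),("glass",(432,575),(476,416)),("hoodL",(90,148),(130,180)),("hoodR",(548,203),(297,37))):
    p,e=tri(a,b);R[n]=p;print(n,p.round(4),"gap",round(e,1))
for a,b in(("screwR","screwL"),("cornR","cornL")):
    v=R[b]-R[a];print("y dir yaw",np.degrees(np.arctan2(-v[0],v[1])),np.linalg.norm(v))
# hood top edge line in depth: yaw
E
```

```text
screwL [0.4592 0.0341 0.0261] gap 2.2
screwR [ 0.4402 -0.1461  0.0228] gap 1.8
cornL [0.4504 0.0518 0.0142] gap 7.0
cornR [ 0.4329 -0.1547  0.013 ] gap 7.7
hub [ 0.5043 -0.0615  0.0663] gap 0.0
mark [ 0.5652 -0.1107  0.0965] gap 3.0
glass [ 0.3834 -0.1096  0.0033] gap 2.1
hoodL [0.5539 0.0343 0.2513] gap 3.3
hoodR [ 0.5345 -0.1685  0.2481] gap 3.1
y dir yaw -6.013039856920604 0.18121631909397648
y dir yaw -4.8413332475935675 0.207303379063484
```

```bash
cat >> h.py <<'E'
from scipy.spatial.transform import Rotation as Ro
C=np.array([.509,-.062,.0575]);A=Ro.from_euler("ZY",[-5.7,-30],degrees=True).as_matrix()  # cols: upslope, left, out
def pan(p): return A.T@(np.asarray(p)-C)
def knob(th,r=.06,o=.032):
    t=np.radians(th);return C+A@np.array([r*np.cos(t),r*np.sin(t),o])
def hit(n,u,v,o):
    _,_,T,i=load(n);a,d=ray(u,v,T,i);w=A[:,2];return pan(a+d*((C+o*w-a)@w)/(d@w))
E
python3 - <<'E'
from h import *
print(A.round(3))
def show(n,P):q=P*1e3;print(n,q.round(1),"r",np.hypot(*q[:2]).round(1),"ang",np.degrees(np.arctan2(q[1],q[0])).round(1))
for n,a,b in(("mark",(437,212),(234,258)),("hub",(342,333),(290,351)),("knobtop",(404,246),(270,246)),("knobbot",(399,268),(255,272))):
    p,e=tri(a,b);show(n,pan(p))
for o in(0.,.003,.0105):
    show(f"marktop{o}",hit("top",149.6+437.5/5,119.6+212.5/5,o));show(f"markside{o}",hit("side",139.7+234.5/3,109.7+258.5/3,o))
for o in(.05,):
    show("ktop",hit("top",149.6+405/5,119.6+243/5,o));show("kside",hit("side",139.7+272/3,109.7+244/3,o))
# dial edges
for a in((207,330),(484,320),(350,458)): show("dialrim",hit("top",149.6+a[0]/5,119.6+a[1]/5,0))
for t in(66,-40,60,72,84,90): print(t,"knob mid",knob(t).round(3),"o45",knob(t,o=.045).round(3))
E
```

```text
[[ 0.862  0.099 -0.498]
 [-0.086  0.995  0.05 ]
 [ 0.5    0.     0.866]]
mark [ 72.1 -42.9   3.4] r 83.9 ang -30.7
hub [ 0.3  0.1 10. ] r 0.3 ang 11.3
knobtop [ 59.2 -33.   42. ] r 67.8 ang -29.2
knobbot [ 49.4 -26.9  24.3] r 56.2 ang -28.5
marktop0.0 [ 69.4 -43.4   0. ] r 81.8 ang -32.0
markside0.0 [ 73.2 -45.1  -0. ] r 86.0 ang -31.6
marktop0.003 [ 70.3 -43.6   3. ] r 82.7 ang -31.8
markside0.003 [ 72.8 -42.2   3. ] r 84.2 ang -30.1
marktop0.0105 [ 72.6 -44.3  10.5] r 85.0 ang -31.4
markside0.0105 [ 71.8 -35.1  10.5] r 79.9 ang -26.0
ktop [ 67. -33.  50.] r 74.7 ang -26.2
kside [ 55. -30.  50.] r 62.6 ang -28.6
dialrim [-11.4  73.9   0. ] r 74.8 ang 98.7
dialrim [ 13.6 -73.2   0. ] r 74.5 ang -79.4
dialrim [-75.2  -8.4   0. ] r 75.6 ang -173.6
66 knob mid [ 0.52  -0.008  0.097] o45 [ 0.513 -0.007  0.109]
-40 knob mid [ 0.529 -0.103  0.108] o45 [ 0.522 -0.102  0.119]
60 knob mid [ 0.524 -0.011  0.1  ] o45 [ 0.518 -0.011  0.111]
72 knob mid [ 0.515 -0.005  0.094] o45 [ 0.508 -0.005  0.106]
84 knob mid [ 0.504 -0.002  0.088] o45 [ 0.498 -0.001  0.1  ]
90 knob mid [ 0.499 -0.001  0.085] o45 [ 0.493 -0.     0.096]
```

The dark mark triangulates to 3 mm above the panel at r≈83, about -31°, so it is the index tab. The lever currently points at about -29°. A vertical tool can't reach the knob there because of the hood, so the tool has to tilt forward by about 30°, and the moves only offer spin about z. I'll raise the arm towards its reach limit and check whether a tilt appears and persists.

Request:
arm_command(claw=[0, 0, 0, 0, 0, 0, 0, 0, 0, 0], linear=[[0, 0, 0.45], [0, 0, 0.45], [0, 0, 0.45], [0.1, 0.45, 0.2], [0.1, 0.45, 0.2], [0.1, 0.45, 0.2], [0.1, 0.45, 0.2], [0.1, 0.45, 0.2], [0.1, 0.45, 0.2], [0.1, 0.45, 0.2]], spin=[0, 0, 0, -0.02, -0.02, -0.02, -0.025, 0, 0, 0])

```text
t: 1.35
ee_pos: [0.346, -0.1873, 0.5361]
eef_rot: [3.141, 0.0, -0.101]
ft_force: [0.7, -0.3, 0.0]
opening: 0.0006
finger_force: 0.0
```

```bash
cat > st.py <<'E'
from cell import *
from h import *
s=sense();R=Ro.from_euler("xyz",s["eef_rot"]).as_matrix();z=R[:,2]
print("t",round(float(s["t"]),2),"pos",np.round(s["ee_pos"],4),"rpy",np.degrees(s["eef_rot"]).round(1),"z",z.round(3),"F",np.round(s["ft_force"],1),"open",round(float(s["opening"]),3))
print("j",np.round(s["joints"],2),"panel TCP mm",(pan(s["ee_pos"])*1e3).round(1),"z in panel",(A.T@z).round(3),"y in panel",(A.T@R[:,1]).round(3))
E
python3 st.py
```

```text
t 1.35 pos [ 0.346  -0.1873  0.5361] rpy [180.    0.   -5.8] z [-0. -0. -1.] F [ 0.7 -0.3  0. ] open 0.001
j [ 0.72 -0.13 -0.25  1.52 -0.03  1.75 -1.21] panel TCP mm [ 109.7 -140.9  489.3] z in panel [-0.5   -0.    -0.866] y in panel [-0.001 -1.     0.001]
```

Request:
arm_command(claw=[0, 0, 0, 0, 0, 0, 0, 0], linear=[[0, 0.3, 0.3], [0, 0.2, 0.4], [0, 0.2, 0.4], [0, 0, 0.5], [0, 0, 0.5], [0, 0, 0.5], [0, 0, 0.5], [0, 0, 0.5]], spin=[0, 0, 0, 0, 0, 0, 0, 0])

```text
t: 2.35
ee_pos: [0.3746, -0.1139, 0.7614]
eef_rot: [3.093, -0.245, -0.095]
ft_force: [0.7, 0.0, -0.8]
opening: 0.0005
finger_force: 0.0
```

```bash
python3 st.py
```

```text
t 2.35 pos [ 0.3746 -0.1139  0.7614] rpy [177.2 -14.   -5.5] z [ 0.236 -0.071 -0.969] F [ 0.7  0.  -0.8] open 0.0
j [ 0.81 -0.11 -0.48  0.99 -0.06  2.   -1.38] panel TCP mm [240.6 -65.  673.9] z in panel [-0.275 -0.047 -0.96 ] y in panel [ 0.017 -0.999  0.044]
```

The tilt appears, 14° so far in the right direction. I'll keep going up.

Request:
arm_command(claw=[0, 0, 0, 0], linear=[[0, 0, 0.5], [0, 0, 0.5], [0, 0, 0.5], [0, 0, 0.5]], spin=[0, 0, 0, 0])

```text
t: 2.85
ee_pos: [0.3902, -0.1185, 0.8482]
eef_rot: [3.053, -0.431, -0.081]
ft_force: [0.2, 0.3, -0.1]
opening: 0.0005
finger_force: 0.0
```

```bash
python3 st.py
```

```text
t 2.85 pos [ 0.3902 -0.1185  0.8482] rpy [174.9 -24.7  -4.7] z [ 0.408 -0.122 -0.905] F [ 0.2  0.3 -0.1] open 0.0
j [ 1.04 -0.07 -0.7   0.75 -0.07  2.   -1.38] panel TCP mm [297.9 -68.1 741. ] z in panel [-0.09  -0.081 -0.993] y in panel [ 0.024 -0.997  0.079]
```

Request:
arm_command(claw=[0, 0, 0, 0, 0], linear=[[0, 0, 0.5], [0, 0, 0.5], [0, 0, -0.4], [0, 0, -0.4], [0, 0, -0.4]], spin=[0, 0, 0.015, 0.015, 0])

```text
t: 3.48
ee_pos: [0.3936, -0.1189, 0.7585]
eef_rot: [3.024, -0.505, 0.094]
ft_force: [1.8, -0.2, 0.8]
opening: 0.0007
finger_force: 0.0
```

```bash
python3 st.py
```

```text
t 3.48 pos [ 0.3936 -0.1189  0.7585] rpy [173.3 -29.    5.4] z [ 0.49  -0.071 -0.869] F [ 1.8 -0.2  0.8] open 0.001
j [ 1.42 -0.34 -0.58  1.2  -0.51  1.76 -0.9 ] panel TCP mm [256.  -68.  661.7] z in panel [-0.006 -0.023 -1.   ] y in panel [ 0.168 -0.986  0.021]
```

The tilt persists, and the tool is now square to the panel to within about 1.5°. Next is the approach over the dial, followed by a look through the wrist camera.

Request:
arm_command(claw=[0, 0, 0, 0, 0, 0, 0, 0, 0, 0, 0, 0], linear=[[0.034, 0.007, -0.385], [0.034, 0.007, -0.385], [0.034, 0.007, -0.385], [0.034, 0.007, -0.385], [0.034, 0.007, -0.385], [0.034, 0.007, -0.385], [0.034, 0.007, -0.385], [0.034, 0.007, -0.385], [0.034, 0.007, -0.385], [0.034, 0.007, -0.385], [0.034, 0.007, -0.385], [0, 0, 0]], spin=[0, 0, 0, 0, 0, 0, 0, 0, 0, 0, 0, 0])

```text
t: 4.97
ee_pos: [0.4344, -0.116, 0.3607]
eef_rot: [3.034, -0.495, 0.078]
ft_force: [0.8, 0.3, 1.6]
opening: 0.0005
finger_force: 0.0
```

```bash
python3 st.py; python3 - <<'E'
from cell import *
from h import *
c=camera_info("wrist");im,d=grab_frame("wrist");cv2.imwrite("pics/w1.png",im)
np.savez("w10.npz",im=im,d=d,T=np.array(c["world_from_camera"]),i=[c["vertical_fov"],c["cx"],c["cy"]])
E
```

```text
t 4.97 pos [ 0.4344 -0.116   0.3607] rpy [173.8 -28.4   4.5] z [ 0.479 -0.07  -0.875] F [0.8 0.3 1.6] open 0.001
j [ 0.41 -0.34 -0.14  2.14 -0.14  0.83 -1.18] panel TCP mm [ 92.  -61.1 297. ] z in panel [-0.018 -0.022 -1.   ] y in panel [ 0.156 -0.988  0.019]
```

View pics/w1.png

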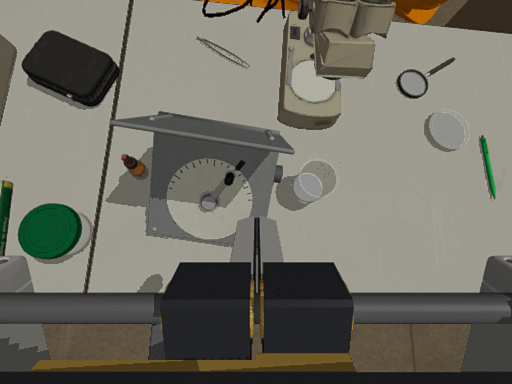

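The wrist view shows the hub at (209,202), the knob at (229,178) and the tab at (240,165), so the lever is close to the tab already. I'll continue to a point beside the knob: panel (40,-54), first at 90 out.

```bash
cat >> h.py <<'E'
def go(p,t,n): # panel mm from,to
    print("world/0.12 per row over",n,(A@(np.array(t)-p)/120/n).round(3))
E
python3 - <<'E'
from h import *
im,d,T,i=load("w1")
g=im.max(2)
for lo,hi in((155,173),(173,188)):
    m=np.zeros_like(g);m[lo:hi,222:248]=(g[lo:hi,222:248]<50);v,u=np.nonzero(m);print("px",u.mean(),v.mean(),len(u))
    for o in(.0015,.05): q=hit("w1",u.mean(),v.mean(),o)*1e3;print(o,q.round(1),np.hypot(*q[:2]),np.degrees(np.arctan2(q[1],q[0])))
print("hub",hit("w1",209,202,.01)*1e3)
for n in (150,): 
  for a in((167,198),(252,200),(208,240),(210,159)): print(hit("w1",*a,0)*1e3)
go(np.array([92,-61.1,297]),[40,-54,90],6)
E
```

```text
px 239.26984126984127 165.11111111111111 63
0.0015 [ 70.7 -41.1   1.5] 81.7202524656746 -30.158359863564723
0.05 [ 81.1 -41.5  50. ] 91.0635996741055 -27.083089464039695
px 228.8556701030928 178.42268041237114 97
0.0015 [ 45.1 -26.8   1.5] 52.4946888733458 -30.67965529191885
0.05 [ 58.2 -28.7  50. ] 64.85590320265803 -26.218023437612295
hub [ 1.07082296  0.99547446 10.        ]
[-6.15403863e+00  7.45036089e+01 -2.76688236e-14]
[ 1.22434553e+01 -7.16306667e+01  2.99508926e-14]
[-7.55830869e+01 -4.21930602e+00  1.30336974e-14]
[ 7.32076824e+01  8.65323989e+00 -2.08268821e-14]
world/0.12 per row over 6 [ 0.082  0.002 -0.285]
```

Request:
arm_command(claw=[0, 0, 0, 0, 0, 0, 0], linear=[[0.082, 0.002, -0.285], [0.082, 0.002, -0.285], [0.082, 0.002, -0.285], [0.082, 0.002, -0.285], [0.082, 0.002, -0.285], [0.082, 0.002, -0.285], [0, 0, 0]], spin=[0, 0, 0, 0, 0, 0, 0])

```text
t: 5.9
ee_pos: [0.4953, -0.1151, 0.1578]
eef_rot: [3.033, -0.498, 0.079]
ft_force: [0.4, -0.1, 0.1]
opening: 0.0007
finger_force: 0.0
```

```bash
python3 st.py
```

```text
t 5.9 pos [ 0.4953 -0.1151  0.1578] rpy [173.8 -28.5   4.5] z [ 0.482 -0.071 -0.873] F [ 0.4 -0.1  0.1] open 0.001
j [ 0.4   0.05 -0.23  2.33 -0.01  0.25 -1.33] panel TCP mm [ 42.9 -54.2  91.1] z in panel [-0.015 -0.023 -1.   ] y in panel [ 0.156 -0.988  0.02 ]
```

```bash
python3 -c "
from h import *
go(np.array([42.9,-54.2,91.1]),[41,-54,27],4)"
```

```text
world/0.12 per row over 4 [ 0.063 -0.006 -0.118]
```

Request:
arm_command(claw=[0, 0, 0, 0, 0], linear=[[0.063, -0.006, -0.118], [0.063, -0.006, -0.118], [0.063, -0.006, -0.118], [0.063, -0.006, -0.118], [0, 0, 0]], spin=[0, 0, 0, 0, 0])

```text
t: 6.52
ee_pos: [0.5189, -0.1207, 0.1118]
eef_rot: [3.024, -0.488, 0.08]
ft_force: [-0.5, -0.2, 0.7]
opening: 0.0001
finger_force: 0.0
```

```bash
python3 st.py; cat > plan.py <<'E'
# finger waypoints pushing the knob anticlockwise: angle -> panel mm, and world shift units between them
import sys
from h import *
from cell import sense
s=sense();p=pan(s["ee_pos"])*1e3
R=A.T@Ro.from_euler("xyz",s["eef_rot"]).as_matrix()
o,sgn=float(sys.argv[1]),int(sys.argv[2])   # sgn +1: push anticlockwise
for th in map(float,sys.argv[3:]):
    t=np.radians(th);k=60*np.array([np.cos(t),np.sin(t)])
    n=sgn*np.array([np.sin(t),-np.cos(t)])        # from knob towards finger
    tx=R[:2,0]/np.linalg.norm(R[:2,0]);ty=R[:2,1]/np.linalg.norm(R[:2,1])
    # finger rectangle 16 x 25, knob radius 7: gap along n
    off=7+min(8/max(abs(n@tx),1e-6),12.5/max(abs(n@ty),1e-6))
    q=np.array([*(k+n*off),o]);print(th,q.round(1),"move",(A@(q-p)/120).round(3));p=q
E
python3 plan.py 27 1 -15 0 15 30 45 55 60
```

```text
t 6.53 pos [ 0.5189 -0.1207  0.1118] rpy [173.2 -28.    4.6] z [ 0.474 -0.08  -0.877] F [-0.5 -0.2  0.7] open 0.0
j [ 0.75  0.23 -0.63  2.3   0.75  0.2  -2.06] panel TCP mm [ 40.8 -57.4  39.2] z in panel [-0.023 -0.033 -0.999] y in panel [ 0.158 -0.987  0.029]
-15.0 [ 52.6 -35.5  27. ] move [ 0.154  0.168 -0.039]
0.0 [ 60.  -19.7  27. ] move [0.066 0.126 0.031]
15.0 [63.  -3.4 27. ] move [0.035 0.133 0.013]
30.0 [62.2 12.3 27. ] move [ 0.007  0.131 -0.004]
45.0 [57.  27.8 27. ] move [-0.024  0.132 -0.021]
55.0 [49.3 38.7 27. ] move [-0.047  0.096 -0.032]
60.0 [45.  43.3 27. ] move [-0.027  0.041 -0.018]
```

The tip is at 39 out, which overlaps the knob by 11 mm, and joint 6 is at its limit. I'll push at this height.

```bash
python3 plan.py 37 1 -20 -5 10 25 40 50 57
```

```text
-20.0 [ 49.1 -40.5  37. ] move [0.083 0.133 0.019]
-5.0 [ 58. -25.  37.] move [0.077 0.122 0.037]
10.0 [62.5 -8.8 37. ] move [0.045 0.132 0.018]
25.0 [62.8  7.2 37. ] move [0.016 0.133 0.001]
40.0 [59.8 22.  37. ] move [-0.009  0.125 -0.013]
50.0 [53.3 33.6 37. ] move [-0.037  0.101 -0.027]
57.0 [47.6 40.6 37. ] move [-0.035  0.062 -0.024]
```

Request:
arm_command(claw=[0, 0, 0, 0, 0], linear=[[0.04, 0.066, 0.009], [0.043, 0.067, 0.01], [0.04, 0.061, 0.018], [0.037, 0.061, 0.019], [0, 0, 0]], spin=[0, 0, 0, 0, 0])

```text
t: 7.15
ee_pos: [0.5377, -0.0872, 0.1173]
eef_rot: [3.027, -0.488, 0.082]
ft_force: [0.9, 0.4, -0.7]
opening: 0.0007
finger_force: 0.0
```

```bash
python3 st.py; python3 plan.py 37 1 10 25 40 50 57
```

```text
t 7.15 pos [ 0.5377 -0.0872  0.1173] rpy [173.4 -28.    4.7] z [ 0.473 -0.076 -0.878] F [ 0.9  0.4 -0.7] open 0.001
j [ 0.62  0.23 -0.59  2.27  0.8   0.24 -2.18] panel TCP mm [ 56.8 -22.2  36.3] z in panel [-0.024 -0.028 -0.999] y in panel [ 0.16  -0.987  0.024]
10.0 [62.5 -8.8 37. ] move [0.049 0.108 0.029]
25.0 [62.8  7.2 37. ] move [0.016 0.133 0.001]
40.0 [59.8 22.1 37. ] move [-0.009  0.125 -0.013]
50.0 [53.3 33.6 37. ] move [-0.037  0.1   -0.027]
57.0 [47.6 40.6 37. ] move [-0.035  0.062 -0.024]
```

Request:
arm_command(claw=[0, 0, 0, 0, 0, 0, 0, 0, 0], linear=[[0.025, 0.054, 0.015], [0.024, 0.054, 0.014], [0.008, 0.067, 0.001], [0.008, 0.066, 0], [-0.004, 0.063, -0.006], [-0.005, 0.062, -0.007], [-0.018, 0.05, -0.013], [-0.019, 0.05, -0.014], [0, 0, 0]], spin=[0, 0, 0, 0, 0, 0, 0, 0, 0])

```text
t: 8.28
ee_pos: [0.5395, -0.0313, 0.1158]
eef_rot: [3.027, -0.488, 0.082]
ft_force: [-0.4, -0.1, 1.0]
opening: 0.0006
finger_force: 0.2
```

```bash
python3 st.py; python3 plan.py 37 1 55 60 65 70 75 80 85; python3 - <<'E'
from cell import *
from h import *
c=camera_info("wrist");im,d=grab_frame("wrist");s,_=grab_frame("side")
cv2.imwrite("pics/w2.png",np.hstack([cv2.resize(s[110:300,140:310],None,fx=2,fy=2),cv2.resize(im[:286,40:400],(478,380))]))
E
```

```text
t 8.28 pos [ 0.5395 -0.0313  0.1158] rpy [173.5 -27.9   4.7] z [ 0.473 -0.076 -0.878] F [-0.4 -0.1  1. ] open 0.001
j [ 0.42  0.22 -0.52  2.28  0.93  0.27 -2.44] panel TCP mm [52.8 33.5 36.8] z in panel [-0.024 -0.028 -0.999] y in panel [ 0.16  -0.987  0.024]
55.0 [49.3 38.7 37. ] move [-0.022  0.046 -0.013]
60.0 [45.  43.3 37. ] move [-0.027  0.041 -0.018]
65.0 [40.5 47.3 37. ] move [-0.029  0.037 -0.019]
70.0 [35.7 50.9 37. ] move [-0.031  0.033 -0.02 ]
75.0 [30.8 53.9 37. ] move [-0.033  0.029 -0.021]
80.0 [25.7 56.4 37. ] move [-0.035  0.025 -0.021]
85.0 [20.4 58.4 37. ] move [-0.036  0.021 -0.022]
```

View pics/w2.png

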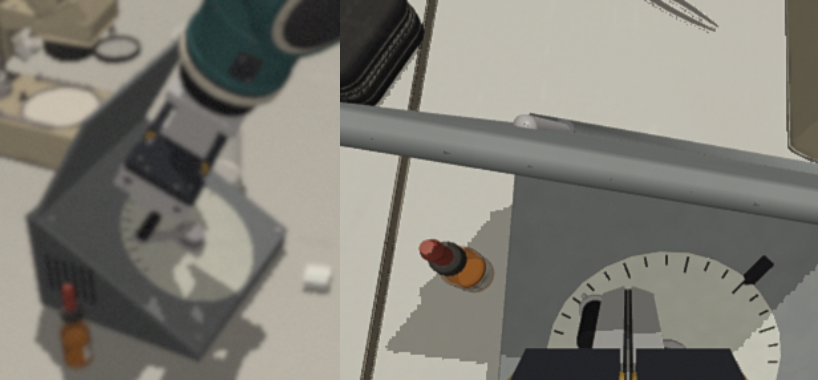

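The lever swung with the finger and now stands near 50–55°, to the left of the fingers. The tab is plain at the upper right of the dial. Next I'll feel for the stop in small steps.

Request:
arm_command(claw=[0, 0, 0, 0], linear=[[-0.022, 0.046, -0.013], [-0.027, 0.041, -0.018], [-0.015, 0.018, -0.01], [0, 0, 0]], spin=[0, 0, 0, 0])

```text
t: 8.88
ee_pos: [0.5318, -0.0192, 0.1108]
eef_rot: [3.027, -0.488, 0.081]
ft_force: [-0.1, -1.2, 0.6]
opening: 0.0002
finger_force: 0.4
```

```bash
echo 'print("F panel",(A.T@s["ft_force"]).round(1),"finger ang",np.degrees(np.arctan2(*pan(s["ee_pos"])[[1,0]])).round(1))'>>st.py; python3 st.py; python3 plan.py 37 1 65 70 75 80 85
```

```text
t 8.88 pos [ 0.5318 -0.0192  0.1108] rpy [173.4 -27.9   4.6] z [ 0.473 -0.076 -0.878] F [-0.1 -1.2  0.6] open 0.0
j [ 0.36  0.22 -0.5   2.3   0.99  0.27 -2.54] panel TCP mm [42.6 44.8 37. ] z in panel [-0.025 -0.029 -0.999] y in panel [ 0.159 -0.987  0.024]
F panel [ 0.3 -1.3  0.5] finger ang 46.4
65.0 [40.5 47.3 37. ] move [-0.014  0.022 -0.009]
70.0 [35.7 50.9 37. ] move [-0.031  0.033 -0.02 ]
75.0 [30.8 53.9 37. ] move [-0.033  0.029 -0.021]
80.0 [25.7 56.4 37. ] move [-0.035  0.025 -0.021]
85.0 [20.4 58.4 37. ] move [-0.036  0.021 -0.022]
```

Request:
arm_command(claw=[0, 0, 0, 0], linear=[[-0.014, 0.022, -0.009], [-0.015, 0.017, -0.01], [-0.016, 0.016, -0.01], [0, 0, 0]], spin=[0, 0, 0, 0])

```text
t: 9.38
ee_pos: [0.527, -0.0131, 0.1078]
eef_rot: [3.027, -0.489, 0.08]
ft_force: [4.9, -4.1, 3.1]
opening: 0.0005
finger_force: 3.1
```

```bash
python3 st.py; python3 plan.py 37 1  72.5 75 77.5 80 85
```

```text
t 9.38 pos [ 0.527  -0.0131  0.1078] rpy [173.4 -28.    4.6] z [ 0.474 -0.077 -0.877] F [ 4.9 -4.1  3.1] open 0.001
j [ 0.33  0.22 -0.49  2.32  1.03  0.27 -2.6 ] panel TCP mm [36.5 50.5 37.1] z in panel [-0.024 -0.029 -0.999] y in panel [ 0.159 -0.987  0.025]
F panel [ 6.1 -3.6  0. ] finger ang 54.1
72.5 [33.3 52.4 37. ] move [-0.021  0.019 -0.014]
75.0 [30.8 53.9 37. ] move [-0.017  0.014 -0.01 ]
77.5 [28.2 55.2 37. ] move [-0.017  0.013 -0.011]
80.0 [25.6 56.4 37. ] move [-0.017  0.012 -0.011]
85.0 [20.4 58.4 37. ] move [-0.036  0.021 -0.022]
```

The stop is felt at 7 N. I'll press on about 5 mm.

Request:
arm_command(claw=[0, 0, 0], linear=[[-0.019, 0.017, -0.012], [-0.017, 0.014, -0.01], [0, 0, 0]], spin=[0, 0, 0])

```text
t: 9.75
ee_pos: [0.5232, -0.0095, 0.1056]
eef_rot: [3.027, -0.489, 0.08]
ft_force: [7.5, -5.6, 4.1]
opening: 0.0003
finger_force: 4.4
```

```bash
python3 st.py
```

```text
t 9.75 pos [ 0.5232 -0.0095  0.1056] rpy [173.4 -28.    4.6] z [ 0.475 -0.077 -0.877] F [ 7.5 -5.6  4.1] open 0.0
j [ 0.31  0.21 -0.47  2.33  1.07  0.27 -2.64] panel TCP mm [31.7 53.6 37.2] z in panel [-0.023 -0.029 -0.999] y in panel [ 0.158 -0.987  0.026]
F panel [ 9.  -4.8 -0.5] finger ang 59.4
```

Request:
arm_command(claw=[0, 0, 0, 0], linear=[[-0.017, 0.012, -0.011], [-0.017, 0.012, -0.011], [0, 0, 0], [0, 0, 0]], spin=[0, 0, 0, 0])

```text
t: 10.25
ee_pos: [0.5196, -0.0069, 0.1033]
eef_rot: [3.026, -0.49, 0.08]
ft_force: [9.7, -6.7, 6.9]
opening: 0.0004
finger_force: 5.6
```

```bash
python3 st.py
```

```text
t 10.25 pos [ 0.5196 -0.0069  0.1033] rpy [173.4 -28.1   4.6] z [ 0.475 -0.077 -0.876] F [ 9.7 -6.7  6.9] open 0.0
j [ 0.3   0.21 -0.47  2.34  1.1   0.27 -2.68] panel TCP mm [27.3 55.9 37.1] z in panel [-0.022 -0.03  -0.999] y in panel [ 0.158 -0.987  0.026]
F panel [12.4 -5.7  0.8] finger ang 63.9
```

The force is 13.6 N and the finger has turned 0.17 rad past first pressure, so the reset should be done. I'll back off and lift clear.

Request:
arm_command(claw=[0, 0, 0, 0, 0, 0, 0, 0, 0], linear=[[0.034, -0.024, 0.022], [0.036, -0.03, 0.021], [0.04, -0.06, 0.025], [0.02, -0.05, 0.01], [-0.08, 0, 0.144], [-0.08, 0, 0.144], [-0.08, 0, 0.144], [-0.08, 0, 0.144], [0, 0, 0]], spin=[0, 0, 0, 0, 0, 0, 0, 0, 0])

```text
t: 11.38
ee_pos: [0.4951, -0.0267, 0.1812]
eef_rot: [3.025, -0.489, 0.08]
ft_force: [0.3, -0.9, -0.3]
opening: 0.0008
finger_force: 0.0
```

```bash
python3 st.py; python3 - <<'E'
from cell import *
from h import *
c=camera_info("wrist");im,d=grab_frame("wrist")
np.savez("w30.npz",im=im,d=d,T=np.array(c["world_from_camera"]),i=[c["vertical_fov"],c["cx"],c["cy"]])
cv2.imwrite("pics/w3.png",im)
E
```

```text
t 11.38 pos [ 0.4951 -0.0267  0.1812] rpy [173.3 -28.    4.6] z [ 0.474 -0.078 -0.877] F [ 0.3 -0.9 -0.3] open 0.001
j [ 0.66 -0.   -0.74  2.31  0.33  0.36 -1.88] panel TCP mm [ 46.8  33.7 115.8] z in panel [-0.023 -0.031 -0.999] y in panel [ 0.158 -0.987  0.027]
F panel [ 0.2 -0.9 -0.4] finger ang 35.7
```

View pics/w3.png

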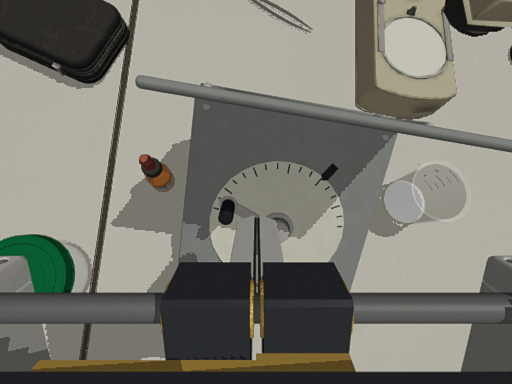

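The wrist view shows the knob at about (227,211) and the hub near (280,224). The tab is clear of the lever at (330,172). I'll measure both angles and plan the return side.

```bash
cat >> h.py <<'E'
def dark(n,u0,u1,v0,v1,o,th=45,dc=(0,0)):
    im=load(n)[0].max(2)[v0:v1,u0:u1];k=max(cv2.findContours((im<th).astype(np.uint8),0,1)[0],key=cv2.contourArea)[:,0]
    q=np.array([hit(n,u+u0,v+v0,o) for u,v in k])*1e3;m=cv2.moments(k.reshape(-1,1,2));c=hit(n,m["m10"]/m["m00"]+u0,m["m01"]/m["m00"]+v0,o)*1e3
    return c,q,np.degrees(np.arctan2(c[1]-dc[1],c[0]-dc[0]))
E
python3 - <<'E'
from h import *
for a in((210,222),(343,222),(278,161)): print("rim",(hit("w3",*a,0)*1e3).round(1))
c,q,_=dark("w3",315,342,160,186,.003);print("tab",c.round(1),q.min(0).round(1),q.max(0).round(1))
for o in(.015,.0325,.05):
    c,q,_=dark("w3",215,238,195,228,o);print("knob",o,c.round(1),q.min(0).round(1),q.max(0).round(1))
E
```

```text
rim [-4.6 74.1  0. ]
rim [ 17.1 -72.1   0. ]
rim [74.  12.2  0. ]
tab [ 71.3 -42.3   3. ] [ 62.7 -49.8   3. ] [ 80.2 -35.5   3. ]
knob 0.015 [16.2 57.5 15. ] [ 2.  50.5 15. ] [30.2 65.4 15. ]
knob 0.0325 [23.2 57.1 32.5] [10.  50.6 32.5] [36.3 64.5 32.5]
knob 0.05 [30.3 56.8 50. ] [17.9 50.6 50. ] [42.5 63.7 50. ]
```

```bash
python3 -c "
from h import *
p=np.array([46.8,33.7,115.8]);go(p,[0,67,85],4);go(np.array([0,67,85]),[0,67,37],3)"
```

```text
world/0.12 per row over 4 [-0.045  0.074 -0.104]
world/0.12 per row over 3 [ 0.066 -0.007 -0.115]
```

Request:
arm_command(claw=[0, 0, 0, 0, 0], linear=[[-0.045, 0.074, -0.104], [-0.045, 0.074, -0.104], [-0.045, 0.074, -0.104], [-0.045, 0.074, -0.104], [0, 0, 0]], spin=[0, 0, 0, 0, 0])

```text
t: 12.05
ee_pos: [0.4728, 0.0104, 0.1291]
eef_rot: [3.028, -0.485, 0.082]
ft_force: [0.3, 0.1, 1.1]
opening: 0.0006
finger_force: 0.0
```

```bash
python3 st.py
```

```text
t 12.05 pos [0.4728 0.0104 0.1291] rpy [173.5 -27.8   4.7] z [ 0.471 -0.075 -0.879] F [0.3 0.1 1.1] open 0.001
j [ 0.52  0.08 -0.74  2.4   0.85  0.3  -2.5 ] panel TCP mm [-1.7 68.5 83.6] z in panel [-0.028 -0.027 -0.999] y in panel [ 0.161 -0.987  0.023]
F panel [0.8 0.2 0.9] finger ang 91.4
```

Request:
arm_command(claw=[0, 0, 0], linear=[[0.04, -0.004, -0.07], [0.04, -0.004, -0.07], [0, 0, 0]], spin=[0.02, 0.02, 0])

```text
t: 12.42
ee_pos: [0.4816, 0.0065, 0.1145]
eef_rot: [3.028, -0.483, 0.293]
ft_force: [0.3, -0.8, -0.7]
opening: 0.0004
finger_force: 0.0
```

```bash
python3 st.py
```

```text
t 12.43 pos [0.4816 0.0065 0.1145] rpy [173.5 -27.7  16.8] z [ 0.474  0.025 -0.88 ] F [ 0.3 -0.8 -0.7] open 0.0
j [ 0.76  0.16 -0.89  2.4   0.8   0.2  -2.15] panel TCP mm [-1.  65.4 66.4] z in panel [-0.033  0.072 -0.997] y in panel [ 0.337 -0.938 -0.079]
F panel [ 0.  -0.8 -0.8] finger ang 90.9
```

Request:
arm_command(claw=[0, 0, 0, 0], linear=[[0.04, -0.004, -0.07], [0.04, -0.004, -0.07], [0.03, 0, -0.06], [0, 0, 0]], spin=[0, 0, 0, 0])

```text
t: 12.92
ee_pos: [0.4947, 0.0082, 0.0909]
eef_rot: [3.027, -0.483, 0.298]
ft_force: [-0.1, -0.1, 0.3]
opening: 0.0004
finger_force: 0.0
```

```bash
python3 st.py;python3 plan.py 37 -1 66 55 45 30 15 0 -10
```

```text
t 12.93 pos [0.4947 0.0082 0.0909] rpy [173.4 -27.7  17.1] z [ 0.475  0.026 -0.88 ] F [-0.1 -0.1  0.3] open 0.0
j [ 0.63  0.24 -0.77  2.39  1.21  0.2  -2.54] panel TCP mm [-1.7 68.5 39.5] z in panel [-0.033  0.073 -0.997] y in panel [ 0.341 -0.937 -0.08 ]
F panel [ 0.1 -0.1  0.3] finger ang 91.4
66.0 [ 7.8 62.2 37. ] move [ 0.073 -0.06   0.022]
55.0 [17.2 61.2 37. ] move [ 0.067 -0.015  0.039]
45.0 [27.7 57.1 37. ] move [ 0.072 -0.041  0.044]
30.0 [42.1 47.1 37. ] move [ 0.095 -0.094  0.06 ]
15.0 [52.9 34.4 37. ] move [ 0.067 -0.113  0.045]
0.0 [60.  20.3 37. ] move [ 0.039 -0.122  0.03 ]
-10.0 [62.8 10.7 37. ] move [ 0.012 -0.082  0.012]
```

Request:
arm_command(claw=[0, 0, 0, 0, 0, 0, 0], linear=[[0.073, -0.06, 0.022], [0.034, -0.008, 0.02], [0.033, -0.008, 0.019], [0.036, -0.02, 0.022], [0.036, -0.021, 0.022], [0.048, -0.047, 0.03], [0.047, -0.047, 0.03]], spin=[0, 0, 0, 0, 0, -0.006, -0.006])

```text
t: 13.8
ee_pos: [0.532, -0.0179, 0.1112]
eef_rot: [3.027, -0.484, 0.22]
ft_force: [-1.8, 1.9, -1.0]
opening: 0.0003
finger_force: 1.1
```

```bash
python3 st.py;python3 plan.py 37 -1 15 0 -10 -15 -20 -25 -31
```

```text
t 13.8 pos [ 0.532  -0.0179  0.1112] rpy [173.4 -27.7  12.6] z [ 0.476 -0.011 -0.879] F [-1.8  1.9 -1. ] open 0.0
j [ 0.73  0.28 -0.85  2.3   1.03  0.28 -2.37] panel TCP mm [42.9 46.2 37.3] z in panel [-0.028  0.036 -0.999] y in panel [ 0.277 -0.96  -0.043]
F panel [-2.2  1.7  0.1] finger ang 47.1
15.0 [52.9 34.4 37. ] move [ 0.063 -0.105  0.04 ]
0.0 [60. 20. 37.] move [ 0.039 -0.124  0.03 ]
-10.0 [62.7 10.2 37. ] move [ 0.011 -0.083  0.011]
-15.0 [63.5  5.3 37. ] move [ 0.002 -0.041  0.003]
-20.0 [63.4 -1.2 37. ] move [-0.006 -0.054 -0.001]
-25.0 [62.5 -8.  37. ] move [-0.012 -0.056 -0.004]
-31.0 [ 60.7 -15.5  37. ] move [-0.019 -0.061 -0.008]
```

Request:
arm_command(claw=[0, 0, 0, 0, 0, 0], linear=[[0.032, -0.052, 0.02], [0.031, -0.053, 0.02], [0.02, -0.062, 0.015], [0.019, -0.062, 0.015], [0.011, -0.083, 0.011], [0, 0, 0]], spin=[-0.006, -0.006, -0.006, -0.006, -0.006, 0])

```text
t: 14.55
ee_pos: [0.5452, -0.056, 0.1206]
eef_rot: [3.026, -0.484, 0.033]
ft_force: [-0.7, 0.1, -0.4]
opening: 0.0002
finger_force: 0.0
```

```bash
python3 st.py;python3 plan.py 37 -1 -15 -20 -25 -31; cat > look.py <<'E'
import sys
from cell import *
from h import *
n=sys.argv[1];c=camera_info("wrist");im,d=grab_frame("wrist")
np.savez(n+"0.npz",im=im,d=d,T=np.array(c["world_from_camera"]),i=[c["vertical_fov"],c["cx"],c["cy"]])
cv2.imwrite(f"pics/{n}.png",cv2.resize(im[80:280,120:420],None,fx=2,fy=2))
E
python3 look.py w4
```

```text
t 14.55 pos [ 0.5452 -0.056   0.1206] rpy [173.4 -27.7   1.9] z [ 0.466 -0.1   -0.879] F [-0.7  0.1 -0.4] open 0.0
j [ 0.69  0.27 -0.79  2.25  1.03  0.36 -2.51] panel TCP mm [62.3  9.5 36.9] z in panel [-0.03  -0.053 -0.998] y in panel [ 0.119 -0.992  0.049]
F panel [-0.8  0.  -0. ] finger ang 8.7
-15.0 [63.3  4.2 37. ] move [ 0.002 -0.045  0.005]
-20.0 [63.6 -0.8 37. ] move [-0.002 -0.042  0.001]
-25.0 [63.6 -5.7 37. ] move [-0.004 -0.041 -0.   ]
-31.0 [ 61.8 -13.7  37. ] move [-0.019 -0.065 -0.007]
```

View pics/w4.png

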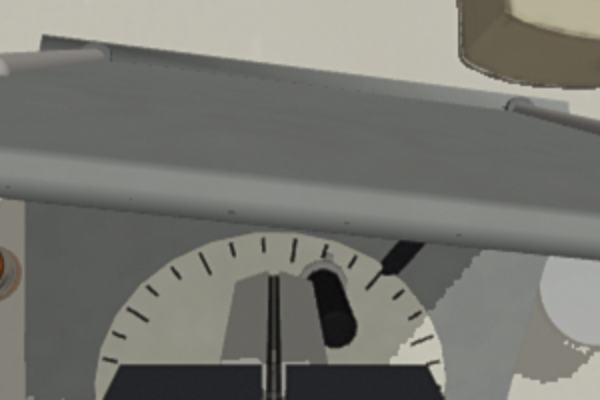

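The knob is touching the finger's right side. Its top face is at (341,328), its foot at (322,278) and the tab at (400,258). I'll compute the lever's current angle.

```bash
python3 - <<'E'
from h import *
def s(n,U,V,o):
    q=hit("w4",120+(U+.5)/2-.5,80+(V+.5)/2-.5,o)*1e3;print(n,q.round(1),np.hypot(*q[:2]).round(1),np.degrees(np.arctan2(q[1]-1,q[0]-1)).round(1))
s("top",341,328,.05);s("foot",323,281,.015);s("tab",402,258,.003);s("tab in",384,272,.003)
s("rimL",97,375,0);s("rimR",444,360,0);s("rimT",275,233,0)
c,q,_=dark("w4",272,302,212,256,.0325);print("knob",c,np.degrees(np.arctan2(c[1]-1,c[0]-1)))
E
```

```text
top [ 60.7 -11.7  50. ] 61.8 -12.0
foot [ 61.5 -10.4  15. ] 62.4 -10.7
tab [ 69.3 -42.8   3. ] 81.5 -32.6
tab in [ 62.7 -36.6   3. ] 72.6 -31.4
rimL [ 3.6 75.3  0. ] 75.3 88.0
rimR [ 23.8 -70.7   0. ] 74.6 -72.4
rimT [73.6  8.5 -0. ] 74.1 5.9
knob [ 58.70345231 -11.97676892  32.5       ] -12.674232836681762
```

Request:
arm_command(claw=[0, 0, 0, 0, 0], linear=[[0.002, -0.045, 0.005], [-0.002, -0.042, 0.001], [-0.004, -0.041, 0], [-0.009, -0.032, -0.004], [0, 0, 0]], spin=[0, 0, 0, 0, 0])

```text
t: 15.22
ee_pos: [0.5434, -0.075, 0.1207]
eef_rot: [3.026, -0.484, 0.034]
ft_force: [-1.0, 1.1, 0.4]
opening: 0.0003
finger_force: 0.5
```

```bash
python3 st.py;python3 plan.py 37 -1 -29 -30 -31; python3 look.py w5
```

```text
t 15.22 pos [ 0.5434 -0.075   0.1207] rpy [173.4 -27.7   1.9] z [ 0.465 -0.099 -0.879] F [-1.   1.1  0.4] open 0.0
j [ 0.75  0.27 -0.79  2.25  1.    0.34 -2.44] panel TCP mm [62.4 -9.5 37. ] z in panel [-0.03  -0.053 -0.998] y in panel [ 0.119 -0.992  0.049]
F panel [-0.7  1.   0.9] finger ang -8.7
-29.0 [ 62.5 -11.   37. ] move [-0.001 -0.012  0.001]
-30.0 [ 62.1 -12.4  37. ] move [-0.004 -0.011 -0.002]
-31.0 [ 61.8 -13.7  37. ] move [-0.004 -0.011 -0.002]
```

View pics/w5.png

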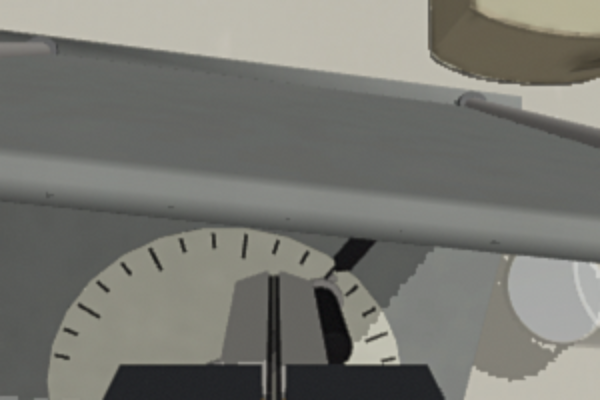

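The lever looks close to the tab. I'll back the finger off and lift for a clear measurement.

Request:
arm_command(claw=[0, 0, 0, 0, 0, 0, 0], linear=[[0.004, 0.08, 0], [0.004, 0.08, 0], [-0.08, 0.01, 0.144], [-0.08, 0.01, 0.144], [-0.08, 0.01, 0.144], [-0.08, 0.01, 0.144], [0, 0, 0]], spin=[0, 0, 0, 0, 0, 0, 0])

```text
t: 16.15
ee_pos: [0.5062, -0.0508, 0.1907]
eef_rot: [3.024, -0.485, 0.035]
ft_force: [-0.4, 0.1, -0.6]
opening: 0.0004
finger_force: 0.0
```

```bash
python3 st.py; python3 look.py w6
```

```text
t 16.15 pos [ 0.5062 -0.0508  0.1907] rpy [173.2 -27.8   2. ] z [ 0.467 -0.102 -0.879] F [-0.4  0.1 -0.6] open 0.0
j [ 1.07  0.03 -1.1   2.27  0.37  0.4  -1.9 ] panel TCP mm [ 63.2  10.9 117.3] z in panel [-0.028 -0.055 -0.998] y in panel [ 0.12  -0.991  0.051]
F panel [-0.6  0.1 -0.3] finger ang 9.8
```

View pics/w6.png

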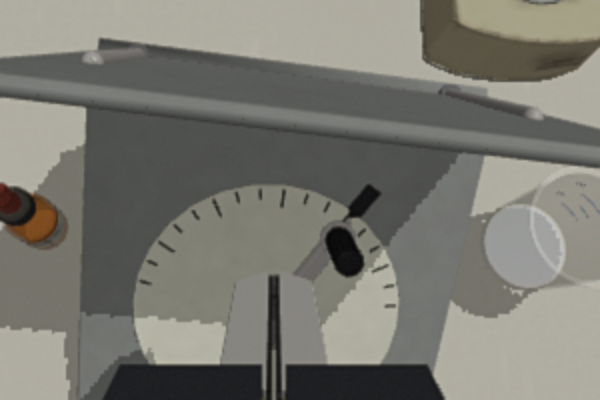

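The lever's bar runs from about (306,282) towards its nose at (334,224). The tab runs from (350,213) to (373,189), and the knob top is at (349,265). I'll work out both angles.

```bash
python3 - <<'E'
from h import *
from scipy.optimize import least_squares
im=load("w6")[0]
h=lambda U,V,o:hit("w6",120+(U+.5)/2-.5,80+(V+.5)/2-.5,o)*1e3
rim=np.array([h(*a,0)[:2] for a in((133,310),(136,285),(152,250),(185,213),(221,194),(262,185),(295,187),(378,243),(392,270),(399,300))])
f=least_squares(lambda p:np.hypot(*(rim-p).T)-74,[0,0]);dc=f.x;print("centre",dc.round(1),"res",np.abs(f.fun).max().round(1))
c,q,a=dark("w6",292,312,170,191,.003,45,dc);print("tab",c.round(1),np.hypot(*(c[:2]-dc)).round(1),"ang",a.round(1))
r=cv2.fitLine(q[:,:2].astype(np.float32),2,0,.01,.01).ravel();print("tab axis",np.degrees(np.arctan2(r[1],r[0])).round(1))
c,q,a=dark("w6",280,304,190,221,.0325,45,dc);print("knob mid",c.round(1),np.hypot(*(c[:2]-dc)).round(1),"ang",a.round(1))
for n,p,o in(("top",(349,264),.05),("nose",(333,224),.013)):
    c=h(*p,o);print(n,c.round(1),np.degrees(np.arctan2(c[1]-dc[1],c[0]-dc[0])).round(1))
for e in(((297,275),(324,234)),((319,287),(331,272))):
    u=h(*e[1],.013)-h(*e[0],.013);print("bar edge",np.degrees(np.arctan2(u[1],u[0])).round(1))
E
```

```text
centre [0.1 0.8] res 1.2
tab [ 71.2 -41.9   3. ] 82.9 ang -31.0
tab axis -34.2
knob mid [ 52.6 -29.4  32.5] 60.5 ang -29.9
top [ 53.  -28.8  50. ] -29.2
nose [ 60.1 -25.9  13. ] -24.0
bar edge -24.4
bar edge -29.1
```

The knob is at -29.9° and the tab at -31.0°, well inside tolerance. The nose reading is cruder, so I'll retract further and check with the top and side cameras.

Request:
arm_command(claw=[0, 0, 0, 0, 0, 0, 0, 0, 0], linear=[[-0.2, -0.05, 0.3], [-0.2, -0.1, 0.3], [-0.2, -0.3, 0.3], [-0.1, -0.4, 0.2], [-0.1, -0.4, 0.2], [-0.1, -0.4, 0.1], [-0.1, -0.4, 0], [0, -0.4, 0], [0, 0, 0]], spin=[0, 0, 0, 0, 0, 0, 0, 0, 0])

```text
t: 17.32
ee_pos: [0.4018, -0.3455, 0.3157]
eef_rot: [3.012, -0.45, 0.019]
ft_force: [0.4, 0.6, -0.2]
opening: 0.0001
finger_force: 0.0
```

```bash
python3 st.py; python3 - <<'E'
from cell import *
from h import *
v=[]
for n in("top","side"):
    im,d=grab_frame(n);z=np.load(n+"0.npz");np.savez(n+"20.npz",im=im,d=d,T=z["T"],i=z["i"])
    v.append(cv2.resize(im[150:230,180:260] if n=="top" else im[170:270,190:290],(400,400),interpolation=cv2.INTER_CUBIC))
cv2.imwrite("pics/fin.png",np.hstack(v))
E
```

```text
t 17.32 pos [ 0.4018 -0.3455  0.3157] rpy [172.6 -25.8   1.1] z [ 0.434 -0.121 -0.893] F [ 0.4  0.6 -0.2] open 0.0
j [ 1.09 -0.07 -0.28  2.02 -0.35  0.81 -0.58] panel TCP mm [  61.1 -292.7  262.9] z in panel [-0.062 -0.077 -0.995] y in panel [ 0.112 -0.991  0.07 ]
F panel [ 0.2  0.6 -0.3] finger ang -78.2
```

View pics/fin.png

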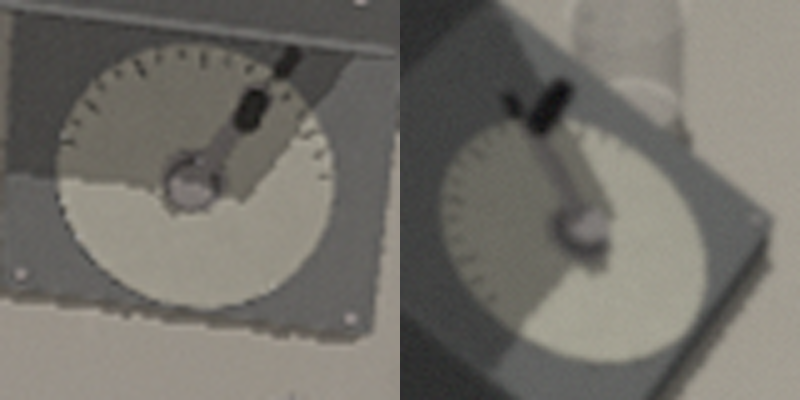

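Both views are unobstructed. Top: hub (193,184), knob (252,110), tab (288,63). Side: hub (586,229), knob (549,107), tab (514,107). Final angle check:

```bash
python3 - <<'E'
from h import *
from scipy.optimize import least_squares
def conv(n,U,V): return (180+(U+.5)/5-.5,150+(V+.5)/5-.5) if n=="top2" else (190+(U-400+.5)/4-.5,170+(V+.5)/4-.5)
H=lambda n,U,V,o:hit(n,*conv(n,U,V),o)[:2]*1e3
ang=lambda v:np.degrees(np.arctan2(v[1],v[0])).round(1)
rims={"top2":[(57,180),(70,110),(120,62),(200,42),(334,170),(310,245),(270,285),(200,307),(120,282),(75,235)],
"side2":[(440,200),(455,150),(500,122),(708,270),(690,325),(650,355),(600,363),(540,340),(660,165)]}
for n,hub,bar,nose,tab,kn in(("top2",(193,184),(222,147),(257,92),(289,62),(252,110)),("side2",(588,226),(562,168),(538,120),(513,106),(550,107))):
    rim=np.array([H(n,*a,0) for a in rims[n]]);f=least_squares(lambda p:np.hypot(*(rim-p).T)-74,[0,0]);c=f.x
    print(n,"centre",c.round(1),abs(f.fun).max().round(1),"hub@13",H(n,*hub,.013).round(1))
    t=H(n,*tab,.003)-c;print(" tab",np.hypot(*t).round(1),ang(t))
    print(" knob c",ang(H(n,*kn,.0325)-c),"bar: hub->bar",ang(H(n,*bar,.013)-H(n,*hub,.013)),"bar from c",ang(H(n,*bar,.013)-c))
E
```

```text
top2 centre [-0.1  1.1] 1.7 hub@13 [ 0.9 -0.9]
 tab 84.1 -32.7
 knob c -31.1 bar: hub->bar -31.2 bar from c -33.6
side2 centre [ 2.5 -2.6] 2.7 hub@13 [0.4 1.1]
 tab 80.1 -29.2
 knob c -27.3 bar: hub->bar -34.5 bar from c -31.0
```

All three cameras agree that the lever is 1–2° from the tab, against a 3.4° limit. The arm is clear of the unit, so I'm handing in.

```bash
python3 -c "
from cell import *
print(hand_in())"
```

```text
the job is handed in; nothing more can be done
None
```

The job is handed in with no verdict shown: I pressed the lever against its off stop to about 13.6 N (an estimated 0.15–0.2 rad of give), swung it back to within about 1–2° of the index tab, and let go; the arm is clear and I commanded no contact with the beaker, dropper or cover glasses.

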